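# Used tube into the pedal bin with the pedal hooked open

### The job

Throw the used blue sample tube into the bench pedal bin and leave the bin shut with the pedal up. Work the lid only by the pedal: press it gently down onto its stop, slide it left under the keeper so that the lid stays up by itself, drop the tube in, then press and slide the pedal back out and ease it up so that the lid does not slam. Never lean hard on the pedal, do not touch the lid, and leave the glassware and the other things where they are.

Things in the scene. Friction and masses are not known exactly. Their poses are not given: they have to be found in the camera images.
- bin: White open-topped bench bin on a dark base plate, fixed. Origin: centre of the bin, underside of the base; -x points to the pedal side, +y ('left') to the keeper. Outer 140 (x) x 160 (y) mm, walls 4 mm, inner floor at z = 10 mm, rim at z = 116 mm. Yellow lid hinged along the rear rim at x = +74, z = 122 mm. Base plate 6 mm high, to x = -235 mm.
- lid (a joint): Lid angle in rad: 0 shut, 1.57 upright. Linked to the pedal: lid = 7.3 x pedal angle. At the stop 1.4 to 2.2, when hooked 1.28 to 2.05, so it may still lean over the rear part of the mouth: come in over the front part. Let go unhooked, it slams.
- lid_panel: The yellow lid panel (148 x 168 x 6 mm); origin on its hinge line, the panel reaches along its -x axis. Moved by the pedal only.
- pedal (a joint): Lever angle in rad, 0 up (rest), grows as pressed; pivot along the bin's y at x = -83, z = 48 mm, pad 102 mm in front. Spring and lid push up with 3 to 9 N at the pad. The travel ends on a stiff rubber buffer (12 N/mm) on the keeper's foot, after 20 to 29 mm at the pad: where exactly is unknown (the keeper's height is set by a screw) and must be felt. Keep below 18 N on the pad.
- shift (a joint): Sideways slide of the pad on the lever, m: 0 (rest) to 0.024 (fully left, bin's +y), takes 1 to 5 N. Only on its buffer or less than 1.5 mm above does the pad's rod enter the keeper's slot; higher up it butts on the block after 6 mm. Slid in 15 mm or more and let go, the pedal rises to the slot's roof (1.6 mm above the buffer) and stays. The slide ends hard at 0.024 and at 0.
- pad: Red-rimmed pedal pad with black tread, 48 (x) x 52 (y) mm, recess 40 x 44 mm, rim 10 mm above the tread; it slides sideways on the pedal lever's cross rail. Origin at the pad's middle, tread 13 mm above it. Axes as the bin's at rest, tilting with the lever. An 8 mm rod sticks out of its left side to 52 mm from the middle. Closed fingertips fit in the recess and can push the rim sideways.
- pad_top (a point): Middle of the tread in the pad's recess, where to press; moves with the pedal (61 mm above the table at rest). Left of the pad stands the keeper, a slotted aluminium block 58 to 110 mm (bin's +y) from the pad's rest position, 36 mm wide, its top about 65 mm and its guide post's 91 mm above the table; its height differs from bin to bin and is not measured.
- tube: The used sample tube: blue, capped, standing, 25 mm diameter x 68 mm high; origin at the centre of its underside, z up. Grasp it across 22 mm from above.
- beaker_a: Clear glass beaker, 52 mm diameter, 72 mm high, standing; origin at its underside. Bystander.
- beaker_b: Clear glass beaker, 48 mm diameter, 64 mm high, standing; origin at its underside. Bystander.
- dish: Glass petri dish, 64 mm diameter, 16 mm high; origin at its underside. Bystander.
- red_stopper: Red rubber stopper, 25 mm diameter, 24 mm high; origin at its underside. Bystander.
- mouth (a point): Centre of the bin's mouth at rim height (116 mm above the table).

How it is judged:
By the outcome, as a careful person would: the job done as asked, in the order asked, and still so for the second after the job is handed in, with the robot touching nothing.
It also fails if it takes over 70 s, if anything falls off the work surface, if the arm or the gripper's body presses on something with over 40 N, if the wrist force passes 120 N, or if a joint passes its speed limit or range.

### The arm

A 6-joint arm with a two-finger parallel gripper is mounted at the origin on a cart in front of the work surface, level with it; the furniture and walls round the work are solid. World frame = base frame: x ahead of the robot, y to its left, z up, the work surface at z = 0. Lengths are in m, angles in degrees, forces in N, time in s.
With the tool pointing down it reaches from about 0.3 to 0.85 m from the base axis. Payload 5.4 kg.
Tool frame: the origin (TCP) lies where the fingers leave the gripper's body, on its centre line; the fingertips stand 73 mm ahead of it and the grasp point (between the pads) lies 54 mm ahead of it; z points along the fingers, y is the line along which they close (so a half turn about z gives the same grasp; the last joint's range is limited). The gripper opens to 85 mm and grips with 20 to 120 N. Pads are 22 mm wide; open, the fingers measure 114 mm over their backs; the gripper's body (76 mm by 85 mm) begins 54 mm behind the grasp point. The pads swing forward as they close: fully open they stand 13 mm farther back than shut.
Start: joints at [-82.397, 9.076, 91.501, -0, 79.423, -12.038], TCP at [0.193, -0.542, 0.304] pointing down, gripper open.
Joint ranges: [-166.64, 166.64], [-54.1, 131.32], [10.49, 154.53], [-73.88, 253.88], [9.74, 151.15], [-171.62, 171.62]. Speed limits (degrees/s): [147.25, 147.25, 180, 180, 180, 180].

### API

Orientations are given as a 3x3 rotation matrix whose columns are the frame's x, y, z axes.
In Python, from rig import ctrl gives the robot as it stands. Calls block until the motion is done:
- ctrl.move_ptp(position, orientation): joint-space move of the TCP to a pose.
- ctrl.movel(position, ori=None, max_speed=0.15, stop_force=None): straight line of the TCP; ori=None keeps the orientation; max_speed is the mean speed in m/s. With stop_force (N) it stops when the force on the tool has changed by that much, and returns True; else False.
- ctrl.movej(angles): joint-space move.
- ctrl.open() and ctrl.close(effort=None): open the fingers fully, or close them until they stop; effort is the grip in N (None keeps the last).
- ctrl.hold(seconds).
- ctrl.ik(position, orientation): joint angles nearest the present ones, or None.
- ctrl.capture(name): name is "side" or "top" or "wrist"; returns a dict with "pixels" (420x560x3 uint8, blue, green, red), "depth" (420x560 float32, m along the optical axis (not along the pixel's ray), 0 where there is no reading), "fovy" (degrees; the focal length in pixels is half the picture's height over the tangent of half this angle, whatever the lens; pixels are square), "cx", "cy" (the principal point, pixels), "extrinsics" (4x4, takes a point from camera to world coordinates); the wrist camera has in their place "tool_from_camera" (4x4, takes a point from camera to tool coordinates, whose origin is the TCP and whose axes are the flange's). Camera axes: x right, y down, z forward; pixel columns grow to the right and rows downward; lengths in m; the calibration is good to about 2 mm. A picture is of the moment at which its call begins: read the wrist's pose just before it.
A pose or a line that the arm cannot do raises ctrl.PlanningError and nothing moves.
- ctrl.sign_off(): hands the job in; it is judged then, once.
Readings, each from a call of its own:
- ctrl.get_time(): time.
- ctrl.get_joint_positions(): joint angles.
- ctrl.get_joint_vel(): joint speeds.
- ctrl.get_tau(): joint torques, N m.
- ctrl.get_eef_pos(): TCP position.
- ctrl.get_tcp_rot(): TCP orientation.
- ctrl.get_wrist_force(): force on the tool from outside, world axes, zero at the start.
- ctrl.get_ft_torque(): the same for the moment, N m.
- ctrl.get_finger_gap(): finger opening in m.
- ctrl.get_grasp_force(): force on a finger pad.
Only numpy, scipy, OpenCV 4.12 (cv2) and the standard library are available. Lean on these libraries where they do the work, as an engineer would, in place of code of your own. Each camera call takes 0.05 s, during which the arm holds its last target. There are 200 camera calls.

## Working session

There is one attempt and no reset: what is moved stays moved. The work goes in short steps, each a Python script; the robot and the scene stay as the last script left them, time stands still between calls to the robot, and variables do not carry over. Pictures are saved under pics/ and viewed, at most 10 in all, crops included, and the job is handed in when it is done.

```bash
mkdir -p pics; ls; python3 - <<'E'
from rig import ctrl
import cv2,numpy as np
a=[]
for n in("side","top"):
    c=ctrl.capture(n); cv2.imwrite(f"pics/{n}0.png",c["pixels"]); np.savez(f"{n}0.npz",**c)
    print(n,c["fovy"],c["cx"],c["cy"],np.round(c["extrinsics"],3).tolist(),(c["depth"]>0).mean())
print(ctrl.get_time(),ctrl.get_tcp_rot())
E
```

```text
pics
side 47.756639445440484 279.34595191535 208.17830050763135 [[0.991, -0.054, 0.122, 0.472], [-0.133, -0.508, 0.851, -0.879], [0.016, -0.859, -0.511, 0.658], [0.0, 0.0, 0.0, 1.0]] 0.9960586734693877
top 54.74694765420105 273.32173858481747 212.50746867047692 [[-0.011, -0.997, 0.074, 0.532], [-1.0, 0.009, -0.03, 0.047], [0.029, -0.075, -0.997, 0.966], [0.0, 0.0, 0.0, 1.0]] 0.9959098639455782
0.1 [[ 9.41824578e-01  3.36104753e-01 -2.43197903e-04]
 [ 3.36104673e-01 -9.41823134e-01  1.68334488e-03]
 [ 3.36730806e-04 -1.66715554e-03 -9.99998554e-01]]
```

View pics/side0.png

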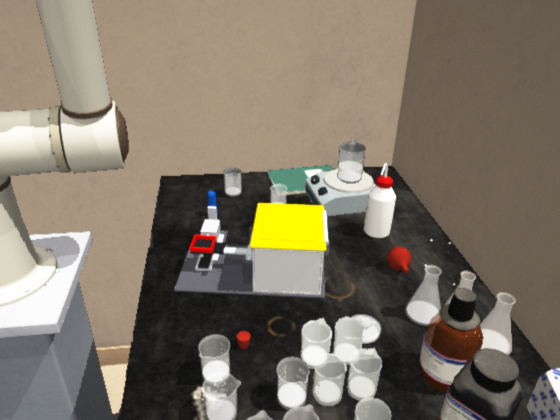

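View pics/top0.png

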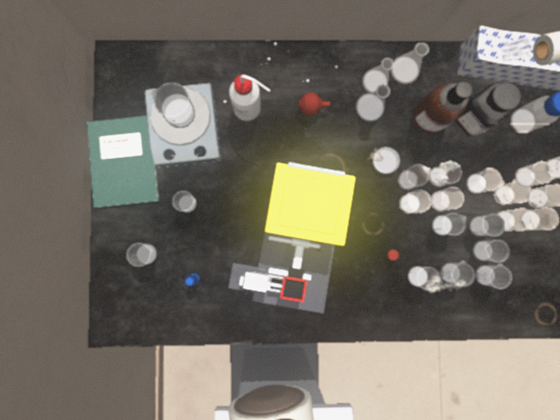

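Side view: lid yellow around (290,225), pad rim red at (203,243), keeper near (211,228), tube blue at (212,200). Top view: lid (311,204), pad (293,289), keeper (258,282), tube (192,280). A red stopper is at (393,255), well clear. Next step is measuring.

```bash
cat > vis.py <<'E'
import numpy as np,cv2
def load(n): return dict(np.load(n))
def cast(c,u,v):
    f=210/np.tan(np.radians(float(c["fovy"]))/2)
    return np.stack([(np.asarray(u)-c["cx"])/f,(np.asarray(v)-c["cy"])/f,np.ones(np.shape(u))],-1)
def cloud(c,m):
    v,u=np.nonzero(m&(c["depth"]>0)); d=cast(c,u,v)*c["depth"][v,u][:,None]
    return d@c["extrinsics"][:3,:3].T+c["extrinsics"][:3,3]
def plane(c,u,v,z):
    d=cast(c,u,v)@c["extrinsics"][:3,:3].T; o=c["extrinsics"][:3,3]
    return o+d*((z-o[2])/d[...,2])[...,None]
def meet(c1,p1,c2,p2):
    A=[];b=[]
    for c,p in((c1,p1),(c2,p2)):
        d=c["extrinsics"][:3,:3]@cast(c,p[0],p[1]); d/=np.linalg.norm(d)
        P=np.eye(3)-np.outer(d,d); A.append(P); b.append(P@c["extrinsics"][:3,3])
    x,r,_,_=np.linalg.lstsq(np.vstack(A),np.hstack(b),rcond=None); return x,np.sqrt(r)
def mask(c,col,box):
    h=cv2.cvtColor(c["pixels"],cv2.COLOR_BGR2HSV); H,S,V=h[...,0].astype(int),h[...,1],h[...,2]
    m={"y":(abs(H-30)<6)&(S>200)&(V>150),"b":(abs(H-112)<14)&(S>120)&(V>50),"r":((H<8)|(H>172))&(S>150)&(V>90)}[col]
    k=np.zeros_like(m); k[box[1]:box[3],box[0]:box[2]]=1
    return m&k
E
python3 - <<'E'
from vis import *
s,t=load("side0.npz"),load("top0.npz")
boxes={"y":((230,190,350,260),(250,150,370,260)),"r":((185,228,222,258),(275,270,312,308)),"b":((200,180,225,225),(175,265,208,295))}
for k,(bs,bt) in boxes.items():
    for n,c,b in(("side",s,bs),("top",t,bt)):
        m=mask(c,k,b); p=cloud(c,m); v,u=np.nonzero(m)
        print(k,n,m.sum(),"px",u.min(),u.max(),v.min(),v.max(),u.mean().round(1),v.mean().round(1),"med",np.median(p,0).round(4),"pct",np.percentile(p,[3,97],axis=0).round(3).tolist())
        cn=max(cv2.findContours(m.astype(np.uint8),0,2)[0],key=cv2.contourArea)
        r=cv2.minAreaRect(cn); 
        if n=="top":
            for z in ({"y":[.122,.125,.128],"r":[.068,.071,.074],"b":[.066,.068]}[k]):
                q=plane(c,cn[:,0,0],cn[:,0,1],z)[:,:2].astype(np.float32)*1000; print(z,cv2.minAreaRect(q))
ms,mt=[mask(c,"r",b) for c,b in((s,boxes["r"][0]),(t,boxes["r"][1]))]
def ctr(m):
    cn=max(cv2.findContours(m.astype(np.uint8),0,2)[0],key=cv2.contourArea); M=cv2.moments(cn);return M["m10"]/M["m00"],M["m01"]/M["m00"]
print("red meet",meet(s,ctr(ms),t,ctr(mt)))
A=np.hstack([cv2.resize(s["pixels"][175:285,165:265],None,fx=4,fy=4,interpolation=2),cv2.resize(t["pixels"][235:325,170:335][:, :100+0],(396,440)) ])
cv2.imwrite("pics/crop.png",A)
B=t["pixels"][150:320,170:365]; cv2.imwrite("pics/crop2.png",cv2.resize(B,None,fx=3.5,fy=3.5,interpolation=2))
E
```

```text
y side 3130 px 251 325 203 250 288.2 226.7 med [ 0.6085 -0.0694  0.125 ] pct [[0.539, -0.141, 0.121], [0.68, 0.027, 0.128]]Traceback (most recent call last):
  File "<stdin>", line 7, in <module>
    return umr_minimum(a, axis, None, out, keepdims, initial, where)
ValueError: zero-size array to reduction operation minimum which has no identity
```

```bash
sed -i 's/(S>200)&(V>150)/(S>110)\&(V>215)/; s/(S>150)&(V>90)/(S>120)\&(V>90)/' vis.py
python3 - <<'E'
from vis import *
s,t=load("side0.npz"),load("top0.npz")
boxes={"y":((230,190,350,260),(250,150,370,260)),"r":((185,228,222,258),(275,270,312,308)),"b":((200,180,225,225),(175,265,208,295))}
for k,(bs,bt) in boxes.items():
    for n,c,b in(("side",s,bs),("top",t,bt)):
        m=mask(c,k,b); p=cloud(c,m); v,u=np.nonzero(m)
        print(k,n,m.sum(),"px",u.min(),u.max(),v.min(),v.max(),u.mean().round(1),v.mean().round(1),"med",np.median(p,0).round(4),"pct",np.percentile(p,[3,97],axis=0).round(3).tolist())
        cn=max(cv2.findContours(m.astype(np.uint8),0,2)[0],key=cv2.contourArea)
        if n=="top" or k=="y":
            for z in ({"y":[.122,.125,.128],"r":[.068,.071,.074],"b":[.066,.068]}[k]):
                q=plane(c,cn[:,0,0],cn[:,0,1],z)[:,:2].astype(np.float32)*1000; print(z,cv2.minAreaRect(q))
def ctr(m):
    cn=max(cv2.findContours(m.astype(np.uint8),0,2)[0],key=cv2.contourArea); M=cv2.moments(cn);return M["m10"]/M["m00"],M["m01"]/M["m00"]
for k in "yr": print(k,"meet",meet(s,ctr(mask(s,k,boxes[k][0])),t,ctr(mask(t,k,boxes[k][1]))))
cv2.imwrite("pics/crop.png",cv2.resize(s["pixels"][155:295,165:335],None,fx=4,fy=4,interpolation=2))
cv2.imwrite("pics/crop2.png",cv2.resize(t["pixels"][150:320,170:365],None,fx=3.5,fy=3.5,interpolation=2))
E
```

```text
y side 3150 px 250 325 203 250 288.5 226.8 med [ 0.6092 -0.0699  0.125 ] pct [[0.538, -0.141, 0.121], [0.681, 0.025, 0.128]]
0.122 ((611.2678833007812, -55.42701721191406), (173.24176025390625, 147.2689208984375), 79.40918731689453)
0.125 ((610.4888916015625, -60.040008544921875), (172.27157592773438, 146.44418334960938), 79.4091796875)
0.128 ((609.7098999023438, -64.6529541015625), (171.3014678955078, 145.61947631835938), 79.4091796875)
y top 5511 px 265 354 163 245 309.7 204.8 med [ 0.6096 -0.0542  0.1266] pct [[0.541, -0.135, 0.123], [0.681, 0.025, 0.13]]
0.122 ((612.7662353515625, -55.51995086669922), (168.80474853515625, 148.58717346191406), 79.49082946777344)
0.125 ((612.4780883789062, -55.15531921386719), (168.2044677734375, 148.05880737304688), 79.4908218383789)
0.128 ((612.1900024414062, -54.79071044921875), (167.60418701171875, 147.53036499023438), 79.49080657958984)
r side 308 px 189 215 234 252 202.5 243.4 med [ 0.4281 -0.0263  0.0659] pct [[0.399, -0.051, -0.002], [0.454, 0.101, 0.071]]
r top 237 px 280 306 276 301 293.1 289.0 med [ 0.4296 -0.0226  0.0693] pct [[0.398, -
[... 276 characters left out ...]
531, -20.897443771362305), (52.76606750488281, 50.57271957397461), 79.43816375732422)
b side 142 px 207 217 190 214 211.8 198.4 med [0.4505 0.1976 0.0471] pct [[0.435, 0.192, -0.003], [0.462, 0.34, 0.068]]
b top 139 px 185 199 273 285 191.9 279.3 med [0.453  0.2013 0.0616] pct [[0.441, 0.194, 0.006], [0.462, 0.215, 0.07]]
0.066 ((453.8885192871094, 199.87474060058594), (22.46169662475586, 32.787227630615234), 26.615642547607422)
0.068 ((454.06170654296875, 199.53494262695312), (22.411773681640625, 32.71433639526367), 26.615434646606445)
y meet (array([ 0.61069546, -0.05553154,  0.1165721 ]), array([8.41133203e-05]))
r meet (array([ 0.42953775, -0.02188765,  0.06490736]), array([0.00095878]))
```

View pics/crop.png

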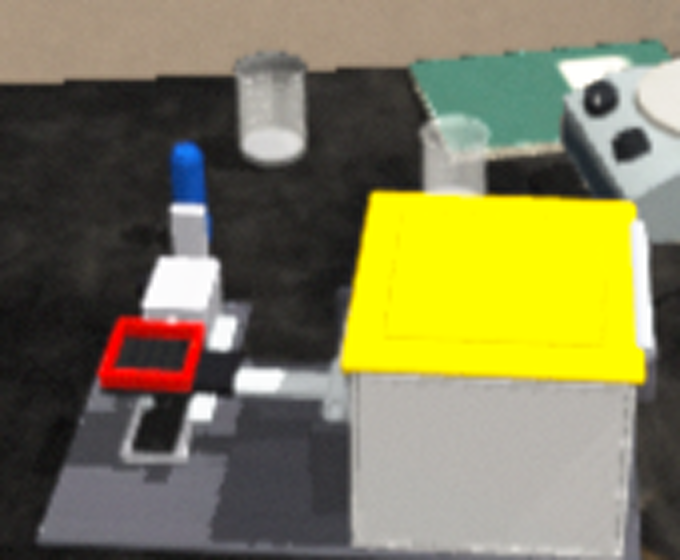

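View pics/crop2.png

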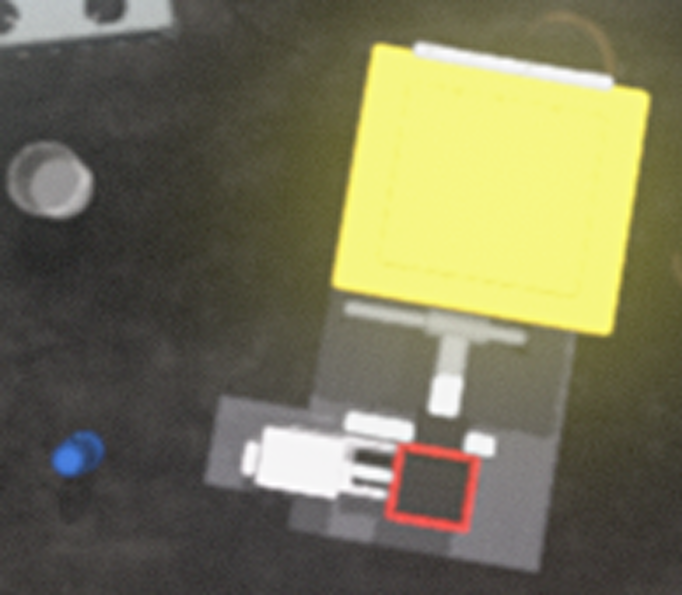

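Crops: pad rim at crop2 (433,488), with the keeper block left of it at (300,462) and its post at the far end (250,458). The tube stands at (78,455). The bin's yaw is about -10.55° from both the lid and the pad. I'll move over the pad and check with the wrist camera.

```bash
cat > base.py <<'E'
from rig import ctrl
from vis import *
th=np.radians(-10.55); X=np.array([np.cos(th),np.sin(th),0]); Y=np.array([-np.sin(th),np.cos(th),0])
R=np.column_stack([X,-Y,[0,0,-1.]])
pad=np.array([.4312,-.0211,0]); tube=np.array([.4545,.196,0])
def wrist(name):
    p,r=np.array(ctrl.get_eef_pos()),np.array(ctrl.get_tcp_rot()); c=ctrl.capture("wrist")
    T=np.eye(4);T[:3,:3]=r;T[:3,3]=p; c["extrinsics"]=T@c["tool_from_camera"]
    np.savez(name+".npz",**c); cv2.imwrite(f"pics/{name}.png",c["pixels"]); return c
def st(m=""): print(m,"t",round(ctrl.get_time(),2),np.round(ctrl.get_eef_pos(),4),"F",np.round(ctrl.get_wrist_force(),2),flush=True)
E
python3 - <<'E'
from base import *
print(np.round(ctrl.get_joint_positions(),1),ctrl.ik(pad+[0,0,.30],R))
ctrl.move_ptp(tube+[0,-.03,.26],R); st()
c=wrist("w_tube")
ctrl.close(40); ctrl.move_ptp(pad+[0,0,.22],R); st(); print(np.round(ctrl.get_joint_positions(),1),ctrl.get_finger_gap())
d=wrist("w_pad")
cv2.imwrite("pics/wr.png",np.hstack([cv2.resize(x["pixels"],(400,300)) for x in(c,d)]))
E
```

```text
[-82.4   9.1  91.6  -0.   79.4 -12. ] [-1.89261379e+01 -1.30550151e+01  1.13490272e+02 -2.54444375e-14
  7.95647428e+01  8.16238621e+01]
 t 2.77 [0.4548 0.1655 0.2601] F [ 0.45  0.   -0.08]
 t 4.38 [ 0.4315 -0.0207  0.2204] F [ 0.42 -0.15  0.07]
[-18.9  -8.1 118.6   0.   69.4  81.7] -5.541915773497315e-06
```

View pics/wr.png

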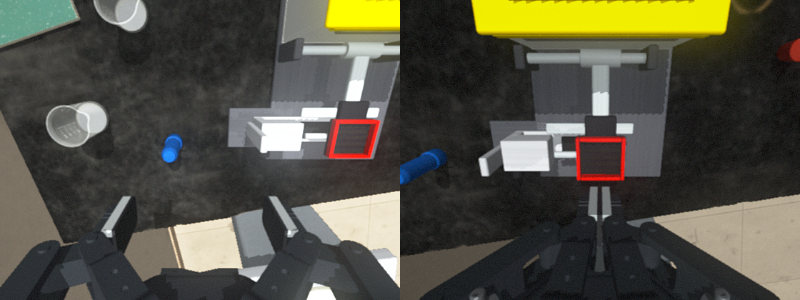

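The left half shows the tube at about (173,147) with its rim and base visible. The right half shows the pad rim at (600,159), with the closed fingertips just in front of it. Now I'll refine the positions numerically.

```bash
python3 - <<'E'
from base import *
t,s,a,b=load("top0.npz"),load("side0.npz"),load("w_tube.npz"),load("w_pad.npz")
def red(c,box,z):
    m=mask(c,"r",box); cn=max(cv2.findContours(m.astype(np.uint8),0,2)[0],key=cv2.contourArea)
    M=cv2.moments(cn); q=plane(c,cn[:,0,0],cn[:,0,1],z)[:,:2].astype(np.float32)*1000
    return (M["m10"]/M["m00"],M["m01"]/M["m00"]),cv2.minAreaRect(q)
ra=red(a,(445,150,540,235),.071); rb=red(b,(230,175,330,265),.071); rt=red(t,(275,270,312,308),.071); rs=red(s,(185,228,222,258),.071)
print("a",ra,"\nb",rb)
print("meet ab",meet(a,ra[0],b,rb[0]),"tb",meet(t,rt[0],b,rb[0]),"sb",meet(s,rs[0],b,rb[0]))
for c,k in((b,"wb"),(a,"wa")):
    p=cloud(c,mask(c,"r",(230,175,330,265) if k=="wb" else (445,150,540,235))); print(k,np.median(p,0))
# tube
m=mask(a,"b",(210,170,270,240)); p=cloud(a,m); print("tube a",m.sum(),p.min(0),p.max(0),np.median(p[p[:,2]>.06],0))
for z in(.01,.02,.03,.04,.05,.06): q=p[abs(p[:,2]-z)<.005]; print(z,len(q),q[:,:2].min(0).round(4) if len(q) else"",q[:,:2].max(0).round(4) if len(q) else "")
m=mask(t,"b",(175,265,208,295)); p=cloud(t,m); q=p[p[:,2]>.06]; print("tube t",q.min(0),q.max(0),q.mean(0))
cv2.imwrite("pics/tube.png",np.hstack([cv2.resize(a["pixels"][170:250,200:280],(400,400),interpolation=2),cv2.resize(t["pixels"][260:300,170:210],(400,400),interpolation=2)]))
E
```

```text
a ((493.1124008512285, 193.74371251692781), ((432.7801513671875, -19.061100006103516), (56.80524444580078, 48.54859924316406), 79.41108703613281)) 
b ((280.2934414327202, 221.24463536624717), ((432.86358642578125, -21.490633010864258), (52.74082565307617, 49.368919372558594), 79.46745300292969))
meet ab (array([ 0.43253215, -0.02141287,  0.06767695]), array([0.00020787])) tb (array([ 0.43018061, -0.02158467,  0.06170448]), array([0.00090654])) sb (array([ 0.42994841, -0.02089777,  0.06371252]), array([0.00176393]))
wb [ 0.43280339 -0.02109466  0.07077825]
wa [ 0.43182517 -0.02329339  0.07004959]
tube a 884 [ 0.41835219  0.19307227 -0.0011348 ] [0.46493647 0.23189221 0.07010774] [0.45339445 0.20439793 0.06785678]
0.01 61 [0.4475 0.1931] [0.4649 0.218 ]
0.02 128 [0.4433 0.1933] [0.4645 0.2162]
0.03 59 [0.4488 0.1952] [0.4626 0.2129]
0.04 61 [0.4503 0.1952] [0.4622 0.2131]
0.05 72 [0.4486 0.1952] [0.4623 0.2135]
0.06 141 [0.4415 0.1953] [0.4621 0.2157]
tube t [0.44165828 0.19517238 0.06004442] [0.46094522 0.21504297 0.07140609] [0.45107206 0.20430958 0.06670044]
```

View pics/tube.png

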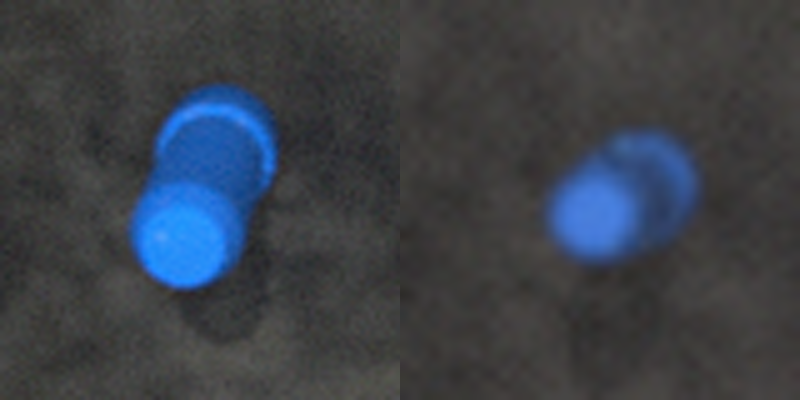

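```bash
sed -i 's/^pad=.*/pad=np.array([.432,-.0213,0]); tube=np.array([.452,.2045,0])/' base.py
cat >> base.py <<'E'
def fz(n=3):
    v=[]
    for _ in range(n): ctrl.hold(.02); v.append(ctrl.get_wrist_force())
    return np.mean(v,0)
E
python3 - <<'E'
from base import *
P=pad-.002*X
ctrl.movel(P+[0,0,.150],R,.15); f0=fz(); st("above")
hit=ctrl.movel(P+[0,0,.128],R,.015,stop_force=2); st(f"contact {hit}"); z0=ctrl.get_eef_pos()[2]
if hit:
    h=ctrl.movel(P+[0,0,z0-.012],R,.02,stop_force=10); st(f"mid {h}"); print(fz()-f0)
E
```

```text
above t 5.09 [ 0.431  -0.0208  0.1512] F [-0.06 -0.4   0.22]
contact True t 6.12 [ 0.43   -0.0209  0.1332] F [-0.42  0.29  3.71]
mid False t 6.86 [ 0.4295 -0.0208  0.121 ] F [-3.32  0.49  4.56]
[-3.88175363  0.50217192  5.18213279]
```

```bash
python3 - <<'E'
from base import *
P=pad-.002*X; z0=.1332
h=ctrl.movel(P+[0,0,z0-.018],R,.02,stop_force=5); st(f"18mm {h}"); print(fz())
h=ctrl.movel(P+[0,0,z0-.033],R,.005,stop_force=3.5); st(f"stop {h}"); f=fz(); print(f); st()
E
```

```text
18mm False t 7.36 [ 0.4296 -0.0208  0.1151] F [-3.79 -0.1   4.42]
[-3.74321004  0.23393179  5.17411219]
stop True t 9.29 [ 0.4303 -0.021   0.1058] F [-1.1   1.25  7.66]
[-1.85877407  0.70411029  7.38628023]
 t 9.34 [ 0.4303 -0.021   0.1058] F [-1.49  0.56  7.54]
```

```bash
python3 - <<'E'
from base import *
P=pad-.002*X; z=ctrl.get_eef_pos()[2]
for i in range(1,9):
    ctrl.movel(P+[0,0,z-.0003*i],R,.005); f=fz(); print(i,round(ctrl.get_eef_pos()[2],4),f.round(2),flush=True)
    if f[2]>10.5: break
E
```

```text
1 0.106 [-2.82  0.63  5.88]
2 0.1058 [-3.64  0.64  7.06]
3 0.1056 [-3.89  0.45  8.72]
4 0.1055 [-4.26  0.57 10.7 ]
```

```bash
python3 - <<'E'
from base import *
P=pad-.002*X; zc=.1047
for d in (.006,.012,.016,.020,.024,.0275):
    h=ctrl.movel(P+d*Y+[0,0,zc],R,.03,stop_force=9); f=fz(2); print(d,h,"local",np.round([(ctrl.get_eef_pos()-P)@X,(ctrl.get_eef_pos()-P)@Y],4),round(ctrl.get_eef_pos()[2],4),"FX,FY,FZ",np.round([f@X,f@Y,f[2]],2),flush=True)
    if h: break
c=wrist("w_slide"); st()
m=mask(c,"r",(150,120,400,330)); p=cloud(c,m); print("shift est",(np.median(p,0)-pad)@Y,m.sum())
t=ctrl.capture("top"); s=ctrl.capture("side"); np.savez("top1.npz",**t); np.savez("side1.npz",**s)
cv2.imwrite("pics/slide.png",np.hstack([cv2.resize(x,(400,300)) for x in(c["pixels"],s["pixels"][120:330,130:410])]))
E
```

```text
0.006 False local [0.0004 0.0057] 0.1055 FX,FY,FZ [-4.4  -1.88  9.53]
0.012 False local [0.0004 0.0118] 0.1055 FX,FY,FZ [-4.32 -2.17 10.01]
0.016 False local [0.0004 0.0157] 0.1055 FX,FY,FZ [-4.33 -2.48  9.64]
0.02 False local [0.0004 0.0197] 0.1055 FX,FY,FZ [-4.33 -2.31  8.98]
0.024 False local [0.0004 0.0237] 0.1055 FX,FY,FZ [-4.26 -2.34  9.81]
0.0275 False local [0.0007 0.0269] 0.1056 FX,FY,FZ [-3.59 -4.27  9.49]
 t 12.66 [0.4356 0.0054 0.1056] F [-4.45 -3.4   9.47]
shift est 0.020195310426536547 3381
```

View pics/slide.png

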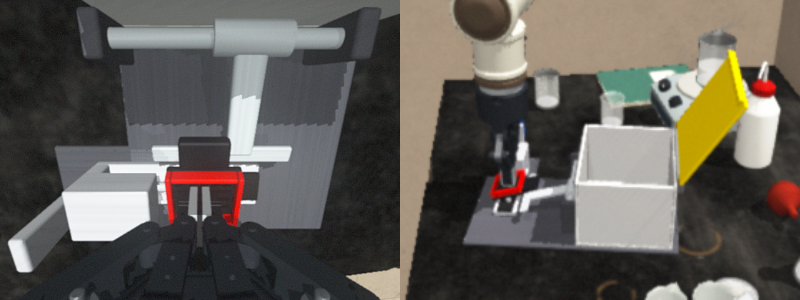

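The pad has slid about 20–24 mm left under the keeper (rim at (205,195) in the left half), and the lid is open past upright. I'll let go and check that it stays.

```bash
python3 - <<'E'
from base import *
P=pad-.002*X; Q=P+.0265*Y
ctrl.movel(Q+[0,0,.1085],R,.006); st("up"); print(fz())
ctrl.movel(Q+[0,0,.125],R,.03); st("free"); print(fz())
ctrl.movel(Q+[0,0,.22],R,.15)
c=wrist("w_hook"); m=mask(c,"r",(150,120,400,330)); p=cloud(c,m); d=np.median(p,0)-pad; print("shift",d@Y,d@X,np.median(p,0)[2])
s=ctrl.capture("side"); y=cloud(s,mask(s,"y",(280,120,420,280))); b=np.array([.6125,-.0552,0]); l=np.column_stack([(y-b)@X,y[:,2]])
print("lid x,z pct",np.percentile(l,[2,50,98],axis=0).round(3).tolist())
ctrl.open()
ctrl.move_ptp(tube+[0,0,.22],R); st()
ctrl.movel(tube+[0,0,.102],R,.12,stop_force=8); st("at tube")
ctrl.close(40); st(); print(ctrl.get_finger_gap(),ctrl.get_grasp_force())
E
```

```text
up t 13.57 [0.4349 0.0052 0.1084] F [-0.27 -0.16 -0.38]
[-0.31588362 -0.07950834 -0.23621181]
free t 14.32 [0.4349 0.0051 0.125 ] F [ 0.61  0.56 -0.29]
[-0.29573092 -0.01377715 -0.08271879]
shift 0.023146385648152582 0.001350423577579642 0.0418841950801109
lid x,z pct [[0.113, 0.146], [0.12, 0.262], [0.154, 0.264]]
 t 16.85 [0.452  0.2038 0.2199] F [ 0.14 -0.09 -0.03]
at tube t 17.98 [0.4527 0.2045 0.1028] F [-0.07 -0.73  0.47]
 t 18.58 [0.4522 0.2046 0.1023] F [0.23 0.92 1.44]
0.021055262155063065 39.25211189671245
```

```bash
python3 - <<'E'
from base import *
b=np.array([.613,-.0552,0]); D=b-.022*X
ctrl.movel(tube+[0,0,.28],R,.15); print("gap",ctrl.get_finger_gap())
ctrl.movel(D+[0,0,.28],R,.2); st()
print("gap",ctrl.get_finger_gap()); h=ctrl.movel(D+[0,0,.142],R,.12,stop_force=8); st(h); 
ctrl.open(); ctrl.hold(.3); ctrl.movel(D+[0,0,.27],R,.15); ctrl.close(40); st()
t=ctrl.capture("top")
ctrl.move_ptp(pad-.002*X+.020*Y+[0,0,.22],R); st()
t=ctrl.capture("top"); s=ctrl.capture("side"); w=wrist("w_back")
m=mask(w,"r",(150,120,400,330)); d=np.median(cloud(w,m),0)-pad; print("shift",d@Y)
cv2.imwrite("pics/drop.png",np.hstack([cv2.resize(x,(400,300)) for x in(t["pixels"][130:310,170:410],s["pixels"][120:330,130:410])]))
E
```

```text
gap 0.020793539591858964
 t 21.52 [ 0.5911 -0.0503  0.28  ] F [ 0.11  0.6  -0.56]
gap 0.021269620635872157
False t 22.82 [ 0.592  -0.0514  0.143 ] F [ 0.42 -1.1   0.32]
 t 25.53 [ 0.5914 -0.0512  0.2701] F [0.4  0.1  0.12]
 t 26.31 [ 0.435  -0.0017  0.2211] F [0.53 0.69 0.76]
shift 0.023315296997673235
```

View pics/drop.png

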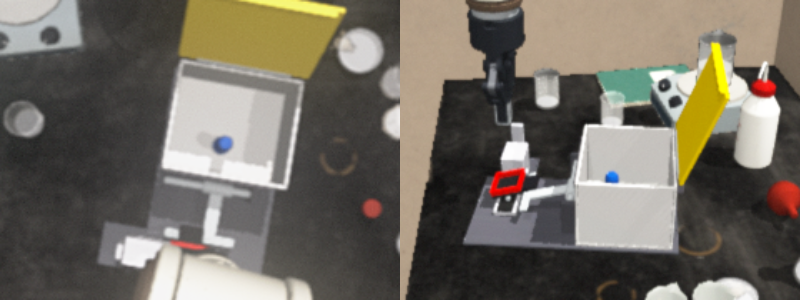

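```bash
python3 - <<'E'
from base import *
P=pad-.002*X; Q=P+.0232*Y
ctrl.movel(Q+[0,0,.118],R,.1); f0=fz(); print(f0)
h=ctrl.movel(Q+[0,0,.1035],R,.008,stop_force=2.5); st(f"contact {h}")
z=ctrl.get_eef_pos()[2]
for i in range(1,12):
    ctrl.movel(Q+[0,0,z-.0003*i],R,.006); f=fz(); print(i,round(ctrl.get_eef_pos()[2],4),f.round(2),flush=True)
    if f[2]>9.3: break
zc=z-.0003*i; print("zc",zc)
E
```

```text
[ 0.1311826  -0.03459548 -0.22447504]
contact True t 28.88 [0.4343 0.0018 0.1078] F [-0.31  0.83  4.71]
1 0.1077 [-1.47 -0.71  5.37]
2 0.1074 [-1.58 -0.69  5.52]
3 0.1072 [-1.58 -0.42  5.09]
4 0.1069 [-1.42 -0.87  5.31]
5 0.1066 [-1.38 -0.18  5.5 ]
6 0.1063 [-1.88 -0.29  5.3 ]
7 0.106 [-1.48 -0.91  6.35]
8 0.1059 [-1.57 -0.27  7.61]
9 0.1057 [-2.69  0.4   9.08]
10 0.1055 [-3.56  0.32 10.5 ]
zc 0.10480570162390995
```

```bash
python3 - <<'E'
from base import *
P=pad-.002*X; zc=.1048
for d in (.017,.011,.005,.001,-.002,-.005):
    h=ctrl.movel(P+d*Y+[0,0,zc],R,.03,stop_force=9); f=fz(2); e=np.array(ctrl.get_eef_pos()); print(d,h,"Y",round((e-P)@Y,4),round(e[2],4),"FX,FY,FZ",np.round([f@X,f@Y,f[2]],2),flush=True)
    if h: break
w=wrist("w_home"); m=mask(w,"r",(150,120,400,330)); p=np.median(cloud(w,m),0)-pad; h=load("w_slide.npz"); q=np.median(cloud(h,mask(h,"r",(150,120,400,330))),0)-pad
print("shift now",p@Y,"before",q@Y); st()
E
```

```text
0.017 False Y 0.0173 0.1055 FX,FY,FZ [-2.43  1.56  9.6 ]
0.011 False Y 0.0113 0.1055 FX,FY,FZ [-2.97  1.85  9.7 ]
0.005 False Y 0.0053 0.1055 FX,FY,FZ [-3.15  2.27 10.05]
0.001 False Y 0.0013 0.1055 FX,FY,FZ [-2.58  2.04  9.82]
-0.002 False Y -0.0015 0.1055 FX,FY,FZ [-2.31  3.04 10.32]
-0.005 False Y -0.0041 0.1055 FX,FY,FZ [-2.93  5.12 10.14]
shift now 0.0024266127151678467 before 0.020195310426536547
 t 33.98 [ 0.4295 -0.0251  0.1055] F [-1.1   4.66  9.55]
```

```bash
python3 - <<'E'
from base import *
P=pad-.002*X-.003*Y
for z in np.arange(.1015,.137,.004)+.006:
    ctrl.movel(P+[0,0,z],R,.010); print(round(ctrl.get_eef_pos()[2],4),np.round(ctrl.get_wrist_force(),1),flush=True)
ctrl.movel(P+[0,0,.145],R,.02); ctrl.movel(P+[0,0,.22],R,.15); st()
w=wrist("w_end"); m=mask(w,"r",(150,120,400,330)); p=np.median(cloud(w,m),0); print("shift",(p-pad)@Y,(p-pad)@X,p[2])
ctrl.move_ptp(pad+[-.06,-.15,.30],R)
t=ctrl.capture("top"); s=ctrl.capture("side"); st()
y=cloud(t,mask(t,"y",(250,150,370,260))); print("lid z",np.percentile(y[:,2],[3,50,97]))
cv2.imwrite("pics/end.png",np.hstack([cv2.resize(x,(400,300)) for x in(t["pixels"],s["pixels"])]))
E
```

```text
0.1077 [-1.6 -0.6  5. ]
0.1115 [-2.1 -0.8  4.7]
0.1154 [-3.9 -0.5  5. ]
0.1194 [-5.   0.4  5. ]
0.1237 [-5.3 -0.   5.5]
0.1278 [-3.9  0.2  4.3]
0.1317 [-1.8  1.2  4.5]
0.1352 [ 0.7 -0.6 -0.7]
0.1396 [-0.7  0.2  0.9]
 t 39.93 [ 0.429  -0.0237  0.2192] F [-0.08 -0.42 -1.  ]
shift 0.0006664185524516413 0.000358670490062848 0.07085952224776905
 t 40.83 [ 0.372  -0.1699  0.2985] F [0.1  0.23 0.02]
lid z [0.12305081 0.12661824 0.12992482]
```

View pics/end.png

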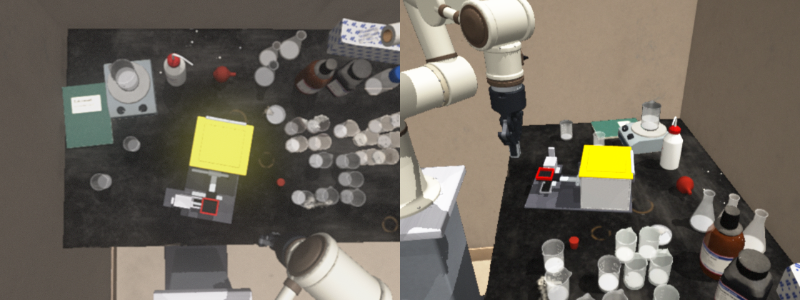

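The lid is shut at (222,146), the pad is home at (209,206), the tube is gone from the bench, and everything else is where it was.

```bash
python3 -c "
from rig import ctrl
ctrl.hold(.3); print(ctrl.sign_off())"
```

```text
the job is handed in; nothing more can be done
None
```

The blue tube is in the bin, the lid is shut, the pedal is up and back at rest, nothing else was moved, and the job is handed in at about 41 s.

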